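# Check the rubber of the round bending pad with the pin gauge

### The arm

A 6-joint arm with a two-finger parallel gripper is mounted at the origin on the work surface. World frame = base frame: x ahead of the robot, y to its left, z up, the work surface at z = 0. Lengths are in m, angles in degrees, forces in N, time in s.
With the tool pointing down it reaches from about 0.375 to 0.975 m from the base axis. Payload 3.8 kg.
Tool frame: the origin (TCP) lies at the very end of the fingers, on their centre line; the grasp point (between the pads) lies behind it (pinch_z is the z of the grasp point in the tool frame, in m); z points along the fingers, y is the line along which they close (so a half turn about z gives the same grasp; the last joint's range is limited). The gripper opens to 88 mm and grips with 3 to 60 N. Pads are 18 mm wide; open, the fingers measure 123 mm over their backs; the gripper's body (75 mm by 187 mm) begins 45 mm behind the grasp point.
Start: joints at [65.552, 15.12, 91.902, -0, 72.978, -2.114], TCP at [0.256, 0.624, 0.239] pointing down, gripper open.
Joint ranges: [-150.88, 150.88], [-54.13, 125.18], [17.81, 147.31], [-75.09, 255.09], [0, 152.58], [-146.25, 146.25]. Speed limits (degrees/s): [147.25, 147.25, 180, 180, 180, 180].

### API

Orientations are given as [roll, pitch, yaw] about the fixed x, y, z axes, in that order (R = Rz(yaw) Ry(pitch) Rx(roll)).
In Python, from workcell import * gives the robot as it stands.
- The arm moves only by the tool step_arm, never from a script. Its argument "plan" is a list of rows, each an object with "jaw": the gripper's target within -1 to 1 (fully open at 1, half-way at 0, shut at -1); "offset": the shift along the tool's x, y, z normalised to -1 to 1, where 1 is 400 mm, a list of three; "roll": the turn about the tool's z normalised to -1 to 1, where 1 is 0.5 rad. In form: [{"jaw": jaw, "offset": [dx, dy, dz], "roll": roll}, ...]. A call has 1 to 12 rows; each row shifts and turns the commanded pose from where the row before left it, along the tool's axes as they then stand; what a row does not reach is not made up. A row lasts 1/10 s, in which the tool goes at most 50 mm and 8.59 degrees, less where a joint would pass 70% of its speed; a pose out of reach is approached as far as the arm can. A call with a number of a shift or a turn outside -1 to 1 is refused whole. A call with a gripper value outside its range is refused whole. The fingers move at their own pace and stop on an object; "force" is the grip in N (left out, the last holds). Time passes only in rows, so rows that do not move let the fingers close. It gives the time, the measured TCP pose, the force, the opening and the grip force at its end, in the units of the state.
- read_state(): the state, without advancing time (a new reading comes with each control period).
- camera(name): name is "scene" or "top" or "wrist"; returns the picture (384x512x3 uint8, red, green, blue); there is no depth.
- camera_params(name): a dict with "mtx" (3x3 intrinsics, pixels), "origin" and "rotation" of the camera in the world. Camera axes: x right, y down, z forward; pixel columns grow to the right and rows downward; lengths in m; the calibration is good to about 2 mm. A picture is of the moment at which its call begins: read the wrist's pose just before it. camera_params takes no time and is no camera call; for the wrist camera it gives the pose at the moment of the call.
- hand_in(): hands the job in; it is judged then, once.
Trained networks look in the newest picture that a camera, given by its name, has taken for a name from the list of things; names that differ only in an ending like _2 or _b are one class to them, and where a whole thing is asked for, a point or a joint stands for the part that bears it (a point fixed in the world has none). Each returns a list of dicts, best first, with "p" (0 to 1); they miss things now and then, are a little off and sometimes report something else, mostly with a low value. They report only what shows in the picture. A call takes as long as a camera call. They do not tell look-alikes from the thing itself.
- cut_out(target, camera): "pixels" (384x512 bool, what is visible of it) and "rect" ([left, top, right, bottom] in pixels, round what is visible of it).
The state is a dict: "t": time; "joints": joint angles; "dq": joint speeds; "tau": joint torques, N m; "position": TCP position; "tcp_rot": TCP orientation; "ft_force": force on the tool from outside, world axes, zero at the start; "wrist_torque": the same for the moment, N m; "width": finger opening in m; "grasp_force": force on a finger pad.
Only numpy, scipy, OpenCV 4.12 (cv2) and the standard library are available. Lean on these libraries where they do the work, as an engineer would, in place of code of your own. Each camera call takes 0.05 s, during which the arm holds its last target. There are 200 camera calls.

### The job

The rubber in the round bending pad (not the square one) is due for a hardness check. Set the pin gauge down upright in the middle of the round pad, without dropping it, and let go; then push its cap down from above until the pin has sunk at least 6 mm into the rubber, and keep it there for about a second to take the reading. Let the cap spring back and leave the gauge standing upright on the round pad.

Things in the scene. Friction and masses are not known exactly. Their poses are not given: they have to be found in the camera images.
- gauge_mid (a point): Pin gauge, loose, 0.4 kg, upright: steel foot disc 68 mm wide, 12 mm high; aluminium barrel 42 mm wide (12 to 56 mm above the underside: grip it here from above, any direction; it is round); thin stem; black push cap 32 mm wide on top, 77 mm above the underside. This point: on its axis, 40 mm above the underside, 37 mm below the cap's top at rest. z = its axis, up.
- cap (a joint): The gauge's sprung push cap with the pin below it, m: 0 = up (rest), 0.012 = fully down at its stop. At rest the pin's end is 1 mm above the foot's underside. On the round pad, pushing it fully down with shut fingers takes about 6 N and sinks the pin about 10 mm into the rubber; on a hard surface the pin stops after 1 mm.
- pad_top (a point): Round bending pad, fixed: light-wood holder 110 mm across, 30 mm high, with a black rubber core 49 mm across in its middle, 1 mm below the wood's top. This point: the pad's centre, level with the wood's top (30 mm above the bench); z up. The gauge's foot stands on the wood around the core. A square pad of like size, also with a round black centre, is not to be used.
- core (a joint): How far the rubber of the round pad is pushed in, m: 0 = untouched, grows as the pin sinks in (about 0.010 with the cap fully down); springs back by itself.
Mind the look-alikes: they are no part of the job. There is more than one size of the part that bears gauge_mid; the job needs the middle-sized.

How it is judged:
By the outcome, as a careful person would: the job done as asked, in the order asked, and still so for the second after the job is handed in, with the robot touching nothing.
It also fails if it takes over 50 s, if anything falls off the work surface, if the arm or the gripper's body presses on something with over 40 N, if the wrist force passes 120 N, or if a joint passes its speed limit or range.

## Working session

There is one attempt and no reset: what is moved stays moved. The work goes in short steps, Python scripts to look and compute and a tool call to move; the robot and the scene stay as the last step left them, time stands still between calls to the robot, and variables do not carry over. Pictures are saved under pics/ and viewed, at most 10 in all, crops included, and the job is handed in when it is done.

Besides the shell and the picture viewer there is one more tool, called as name(argument=value, ...) on one line, values as JSON. step_arm: Moves the arm, as the interface text tells. Scaled input: -1 to 1 covers 400 mm each way for a shift and 0.5 rad each way for a turn. Its arguments: {"type":"object","properties":{"plan":{"type":"array","items":{"type":"object","properties":{"jaw":{"type":"number"},"offset":{"type":"array","items":{"type":"number"}},"roll":{"type":"number"}}}},"force":{"type":"number"}},"required":["plan"]}

```bash
mkdir -p pics; python3 - <<'E'
from workcell import *
import cv2,numpy as np
s=read_state();print(s)
for n in ["top","scene"]:
    im=camera(n);cv2.imwrite(f"pics/{n}0.png",im[:,:,::-1])
    p=camera_params(n);print(n,p)
    for t in ["gauge_mid","pad_top","cap","core"]:
        try: print(t,[(d['rect'],round(d['p'],2)) for d in cut_out(t,n)])
        except Exception as e: print(t,e)
E
```

```text
{'t': 0.0, 'joints': array([ 6.55510166e+01,  1.51673587e+01,  9.19782740e+01,  4.26033953e-04,
        7.29772647e+01, -2.11517216e+00]), 'dq': array([-0.0265853 , -0.07136954,  0.01664171,  0.02544802,  0.08353   ,
       -0.01377657]), 'tau': array([-3.25818485e-05, -5.02091897e+01, -3.56884933e+01,  7.28375372e-02,
        2.89990922e-02, -1.72477057e-04]), 'position': array([0.25622718, 0.6237363 , 0.23743725]), 'tcp_rot': array([-1.79877201e+02, -4.94275702e-03,  1.57666058e+02]), 'ft_force': array([ 0.64159379, -0.32236479, -0.08855619]), 'wrist_torque': array([-0.07418721, -0.05691727, -0.04149201]), 'grasp_force': 0.0, 'width': 0.0882176441846465}
top {'mtx': array([[455.90566934,   0.        , 258.48367858],
       [  0.        , 455.90566934, 189.92539819],
       [  0.        ,   0.        ,   1.        ]]), 'origin': array([0.41617243, 0.02319469, 0.85133168]), 'rotation': array([-175.80354085,   -0.58581359,  -89.10927321])}
gauge_mid [([111.4, 226.8, 167.5, 280.1], 0.88), ([96.8, 162.2, 137.8, 199.3], 0.72), ([126.6, 111.6, 157.9, 141.4], 0.57)]
pad_top [([245.6, 117.8
[... 153 characters left out ...]
2.1, 135.9, 287.9, 160.1], 0.82)]
scene {'mtx': array([[429.88817176,   0.        , 261.23786031],
       [  0.        , 429.88817176, 194.99787963],
       [  0.        ,   0.        ,   1.        ]]), 'origin': array([0.93906093, 0.60493106, 0.5606337 ]), 'rotation': array([-1.24778328e+02, -2.06898753e-02,  1.43705217e+02])}
gauge_mid [([282.3, 268.5, 313.1, 309.6], 0.8), ([338.2, 243.7, 374.7, 295.4], 0.74), ([360.9, 192.8, 415.9, 258.0], 0.68)]
pad_top [([210.3, 193.0, 263.4, 232.1], 0.97)]
cap [([291.5, 269.3, 301.8, 281.6], 0.7), ([349.2, 247.0, 368.4, 262.4], 0.69), ([385.0, 190.0, 410.0, 212.4], 0.56)]
core [([223.9, 198.2, 248.1, 212.3], 0.68), ([210.0, 193.3, 264.0, 231.9], 0.28)]
```

View pics/top0.png

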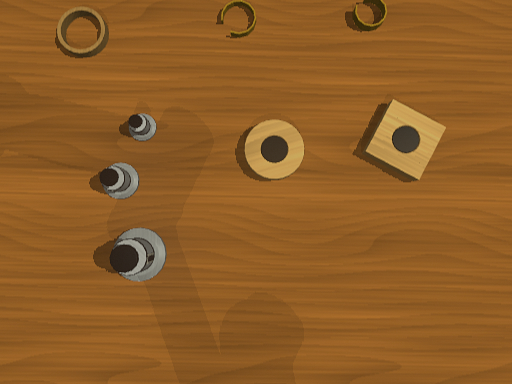

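View pics/scene0.png

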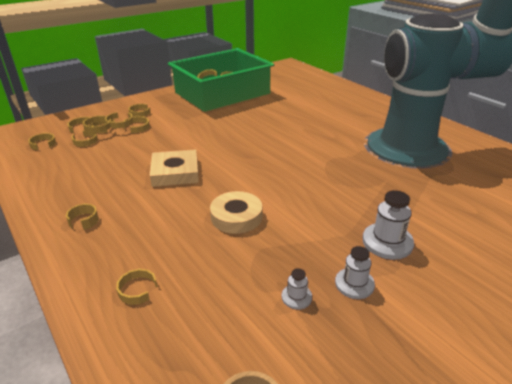

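The candidates for the gauge in the top view are small (142,127), middle (118,181) and large (138,254). The middle one's foot is about 37 px wide, which fits 68 mm. For the pad, round is at (274,149) and square at (405,139), so I use the round one.

```bash
cat > h.py <<'E'
from workcell import *
import cv2,numpy as np
from scipy.spatial.transform import Rotation as R
def rot(p): return R.from_euler('xyz',p['rotation'],degrees=True).as_matrix()
def ray(p,uv,z):
    d=rot(p)@np.linalg.inv(p['mtx'])@np.array([uv[0],uv[1],1.]); o=np.array(p['origin'])
    return o+d*(z-o[2])/d[2]
def proj(p,X):
    c=(np.atleast_2d(X)-p['origin'])@rot(p); q=c@p['mtx'].T
    return q[:,:2]/q[:,2:]
def toolmove(xyz):  # offset in tool units of 400mm
    s=read_state(); r=R.from_euler('xyz',s['tcp_rot'],degrees=True).as_matrix()
    return r.T@(np.array(xyz)-s['position'])/0.4
E
python3 - <<'E'
from h import *
import workcell
print([ (k,getattr(workcell,k)) for k in dir(workcell) if 'pinch' in k.lower()])
T=camera_params("top");S=camera_params("scene")
c=lambda r:((r[0]+r[2])/2,(r[1]+r[3])/2)
print("cap top small",ray(T,c([130.6,117,139.7,128.7]),.05),ray(S,c([291.5,269.3,301.8,281.6]),.05))
print("mid",ray(T,c([100.9,166.2,117.3,187.3]),.072),ray(S,c([349.2,247,368.4,262.4]),.072))
print("large",ray(T,c([111.6,243.3,138.9,271.1]),.11),ray(S,c([385,190,410,212.4]),.11))
print("core",ray(T,c([262.1,135.9,287.9,160.1]),.029),ray(S,c([223.9,198.2,248.1,212.3]),.029))
for n,a,b in [("foot l",(120,181),(139,181)),("large foot",(112,254),(166,254)),("mid foot",(100,181),(138.5,181)),("small foot",(128,127),(157,127))]:
    print(n,np.linalg.norm(ray(T,a,.006)-ray(T,b,.006)),(ray(T,b,.006)))
E
```

```text
[('pinch_z', -0.0187)]
cap top small [0.59100246 0.23688818 0.05      ] [0.59378134 0.23324955 0.05      ]
mid [0.49192072 0.27218885 0.072     ] [0.49467078 0.27388311 0.072     ]
large [0.35871379 0.22903581 0.11      ] [0.36857219 0.24294574 0.11      ]
core [ 0.55369566 -0.01316838  0.029     ] [ 0.55070562 -0.01289295  0.029     ]
foot l 0.035174038409254184 [0.49132802 0.23763135 0.006     ]
large foot 0.09885416729114183 [0.357584  0.1835156 0.006    ]
mid foot 0.07124092196781968 [0.49131274 0.23855724 0.006     ]
small foot 0.05418730239830753 [0.59345073 0.20751626 0.006     ]
```

step_arm(plan=[{"jaw": 1,"offset": [0,0,0],"roll": -0.26},{"jaw": 1,"offset": [0,0,0],"roll": -0.26},{"jaw": 1,"offset": [0,0,0],"roll": -0.26}])

```text
t: 0.8
position: [0.2565, 0.6244, 0.2388]
tcp_rot: [180.0, 0.0, -179.7]
ft_force: [0.0, 0.2, 0.5]
width: 0.088
grasp_force: 0.0
```

step_arm(plan=[{"jaw": 1,"offset": [-0.059,-0.088,0.01],"roll": 0},{"jaw": 1,"offset": [-0.059,-0.088,0.01],"roll": 0},{"jaw": 1,"offset": [-0.059,-0.088,0.01],"roll": 0},{"jaw": 1,"offset": [-0.059,-0.088,0.01],"roll": 0},{"jaw": 1,"offset": [-0.059,-0.088,0.01],"roll": 0},{"jaw": 1,"offset": [-0.059,-0.088,0.01],"roll": 0},{"jaw": 1,"offset": [-0.059,-0.088,0.01],"roll": 0},{"jaw": 1,"offset": [-0.059,-0.088,0.01],"roll": 0},{"jaw": 1,"offset": [-0.059,-0.088,0.01],"roll": 0},{"jaw": 1,"offset": [-0.059,-0.088,0.01],"roll": 0},{"jaw": 1,"offset": [0,0,0],"roll": 0},{"jaw": 1,"offset": [0,0,0],"roll": 0}])

```text
t: 2.0
position: [0.4929, 0.2717, 0.1987]
tcp_rot: [180.0, -0.0, 179.9]
ft_force: [-0.1, 0.8, -0.2]
width: 0.0881
grasp_force: 0.0
```

```bash
python3 - <<'E'
from h import *
s=read_state();print(s['t'],s['position'],s['tcp_rot'],s['ft_force'])
p=camera_params("wrist");im=camera("wrist");cv2.imwrite("pics/w1.png",im[:,:,::-1])
print(p['origin'],p['rotation'])
for t,z in (("gauge_mid",.006),("cap",.077)):
  for d in cut_out(t,"wrist"):
    r=d['rect'];c=((r[0]+r[2])/2,(r[1]+r[3])/2);print(t,r,round(d['p'],2),ray(p,c,z),ray(p,(r[0],c[1]),z),ray(p,(r[2],c[1]),z))
print(proj(p,[[.493,.273,.077],[.493,.273,0]]))
E
```

```text
2.0 [0.49292689 0.27171416 0.19871374] [ 1.79975589e+02 -1.92664128e-02  1.79860295e+02] [-0.13165418  0.7962445  -0.15124763]
[0.40934913 0.27114837 0.34421047] [1.61265051e+02 2.66412087e-02 8.98830730e+01]
gauge_mid [167.3, 4.1, 263.9, 89.3] 0.8 [0.36168103 0.23119455 0.006     ] [0.3615711  0.17899762 0.006     ] [0.36179095 0.283384   0.006     ]
gauge_mid [209.1, 216.8, 244.6, 266.2] 0.73 [0.59893857 0.23593728 0.006     ] [0.5988959  0.21196429 0.006     ] [0.59898124 0.25990869 0.006     ]
cap [166.7, 0.0, 230.9, 53.3] 0.92 [0.35653409 0.22619403 0.077     ] [0.35647682 0.19933846 0.077     ] [0.35659135 0.25304709 0.077     ]
cap [211.8, 245.4, 235.7, 265.9] 0.62 [0.57646306 0.23941853 0.077     ] [0.57644034 0.22643141 0.077     ] [0.57648579 0.25240507 0.077     ]
cap [226.3, 134.4, 282.6, 196.4] 0.43 [0.47581343 0.27276461 0.077     ] [0.47576075 0.24540006 0.077     ] [0.4758661  0.30012656 0.077     ]
[[254.68469032 182.277455  ]
 [254.26595163 163.86871297]]
```

View pics/w1.png

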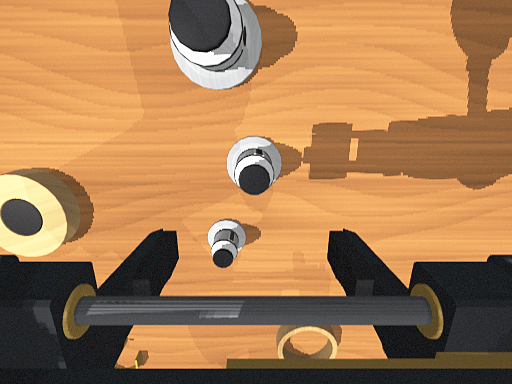

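The middle gauge's cap is at (255,180) and its foot spans columns 227–282, both matching the prediction. It stands between the large one (205,40) and the small one (226,243). The round pad is at the left (21,217).

step_arm(plan=[{"jaw": 1,"offset": [0.003,0.003,0.1],"roll": 0},{"jaw": 1,"offset": [0,0,0.1],"roll": 0},{"jaw": 1,"offset": [0,0,0.1],"roll": 0},{"jaw": 1,"offset": [0,0,0.08],"roll": 0},{"jaw": 1,"offset": [0,0,0.06],"roll": 0},{"jaw": 1,"offset": [0,0,0],"roll": 0}])

```text
t: 2.75
position: [0.4874, 0.2733, 0.0189]
tcp_rot: [-179.8, -0.4, -179.9]
ft_force: [-0.1, -0.3, 0.2]
width: 0.0881
grasp_force: 0.0
```

step_arm(force=20, plan=[{"jaw": -1,"offset": [0,0,0],"roll": 0},{"jaw": -1,"offset": [0,0,0],"roll": 0},{"jaw": -1,"offset": [0,0,0],"roll": 0},{"jaw": -1,"offset": [0,0,0],"roll": 0},{"jaw": -1,"offset": [0,0,0],"roll": 0},{"jaw": -1,"offset": [0,0,0],"roll": 0},{"jaw": -1,"offset": [0,0,0],"roll": 0},{"jaw": -1,"offset": [0,0,0],"roll": 0}])

```text
t: 3.55
position: [0.4916, 0.2734, 0.0232]
tcp_rot: [-180.0, 0.0, -180.0]
ft_force: [-0.5, -2.1, 5.1]
width: 0.0413
grasp_force: 20.0
```

step_arm(plan=[{"jaw": -1,"offset": [0,0,-0.02],"roll": 0},{"jaw": -1,"offset": [0,0,-0.06],"roll": 0},{"jaw": -1,"offset": [0,0,-0.08],"roll": 0},{"jaw": -1,"offset": [0,0,-0.08],"roll": 0},{"jaw": -1,"offset": [0,0,-0.06],"roll": 0},{"jaw": -1,"offset": [0,0,0],"roll": 0}])

```text
t: 4.15
position: [0.4935, 0.2749, 0.1463]
tcp_rot: [179.8, 0.3, -180.0]
ft_force: [1.7, 0.9, -4.1]
width: 0.0414
grasp_force: 20.0
```

step_arm(plan=[{"jaw": -1,"offset": [-0.007,-0.03,0],"roll": 0},{"jaw": -1,"offset": [-0.015,-0.07,0],"roll": 0},{"jaw": -1,"offset": [-0.015,-0.08,0],"roll": 0},{"jaw": -1,"offset": [-0.02,-0.09,0],"roll": 0},{"jaw": -1,"offset": [-0.02,-0.09,0],"roll": 0},{"jaw": -1,"offset": [-0.02,-0.09,0],"roll": 0},{"jaw": -1,"offset": [-0.02,-0.09,0],"roll": 0},{"jaw": -1,"offset": [-0.015,-0.08,0],"roll": 0},{"jaw": -1,"offset": [-0.015,-0.07,0],"roll": 0},{"jaw": -1,"offset": [-0.006,-0.027,0],"roll": 0},{"jaw": -1,"offset": [0,0,0],"roll": 0},{"jaw": -1,"offset": [0,0,0],"roll": 0}])

```text
t: 5.35
position: [0.5513, -0.0129, 0.1411]
tcp_rot: [179.9, -0.2, 180.0]
ft_force: [0.3, 0.3, -4.1]
width: 0.0415
grasp_force: 20.0
```

```bash
python3 - <<'E'
from h import *
s=read_state();print(s['t'],s['position'],s['tcp_rot'],s['ft_force'],s['width'])
p=camera_params("wrist");im=camera("wrist");cv2.imwrite("pics/w2.png",im[:,:,::-1])
for t,z in (("pad_top",.03),("core",.029),("gauge_mid",.1)):
  for d in cut_out(t,"wrist"):
    r=d['rect'];c=((r[0]+r[2])/2,(r[1]+r[3])/2);print(t,r,round(d['p'],2),ray(p,c,z))
print(proj(p,[[.552,-.013,.03],[.552,.042,.03],[.552,-.068,.03],[.497,-.013,.03]]))
E
```

```text
5.35 [ 0.55128521 -0.01286374  0.141064  ] [179.94939572  -0.18118642 179.96638512] [ 0.27493755  0.32654252 -4.14940919] 0.041514871580335067
pad_top [198.8, 126.2, 314.7, 209.2] 0.89 [ 0.53339005 -0.00968542  0.03      ]
core [231.9, 161.5, 281.6, 182.7] 0.96 [ 0.53791961 -0.00965041  0.029     ]
gauge_mid [455.1, 190.7, 512.0, 245.9] 0.92 [0.55327312 0.15343702 0.1       ]
gauge_mid [199.7, 175.8, 307.4, 338.3] 0.88 [ 0.58541434 -0.0128717   0.1       ]
gauge_mid [494.8, 0.9, 512.0, 15.6] 0.56 [0.42137667 0.13048589 0.1       ]
[[253.1967326  186.60272735]
 [310.67600425 186.59278383]
 [195.71867063 186.61267066]
 [253.23259745 128.17626699]]
```

View pics/w2.png

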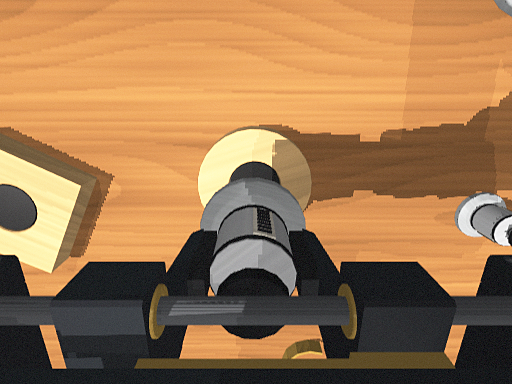

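The wrist view shows the gauge held upright over the round pad. The pad's wood spans columns 198–312 with its core at about (257,170), and the square pad is at far left.

step_arm(plan=[{"jaw": -1,"offset": [-0.002,0.004,0.04],"roll": 0},{"jaw": -1,"offset": [0,0,0.06],"roll": 0},{"jaw": -1,"offset": [0,0,0.06],"roll": 0},{"jaw": -1,"offset": [0,0,0.03],"roll": 0},{"jaw": -1,"offset": [0,0,0.015],"roll": 0},{"jaw": -1,"offset": [0,0,0],"roll": 0},{"jaw": -1,"offset": [0,0,0],"roll": 0},{"jaw": -1,"offset": [0,0,0],"roll": 0}])

```text
t: 6.35
position: [0.5547, -0.0116, 0.0621]
tcp_rot: [-180.0, 0.1, -180.0]
ft_force: [0.1, 0.0, -5.3]
width: 0.0413
grasp_force: 20.0
```

```bash
python3 - <<'E'
from h import *
s=read_state();print(s['t'],s['position'],s['tcp_rot'],s['ft_force'],s['width'])
im=camera("scene");cv2.imwrite("pics/s2.png",cv2.resize(im[150:270,160:320,::-1],None,fx=5,fy=5,interpolation=cv2.INTER_CUBIC))
E
```

```text
6.35 [ 0.55467059 -0.01159912  0.06211343] [-1.79991436e+02  1.47014656e-01 -1.79985932e+02] [ 0.14682025  0.01110966 -5.32817525] 0.04128121690317421
```

View pics/s2.png

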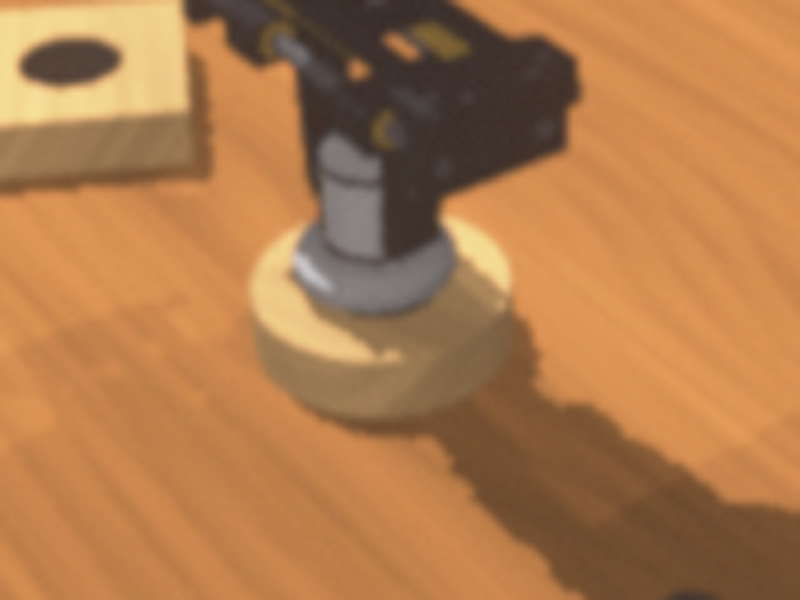

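The gauge is hanging just above the round pad, roughly concentric. I'll lower it gently.

step_arm(plan=[{"jaw": -1,"offset": [0.004,0,0.005],"roll": 0},{"jaw": -1,"offset": [0,0,0.005],"roll": 0},{"jaw": -1,"offset": [0,0,0.005],"roll": 0},{"jaw": -1,"offset": [0,0,0.0025],"roll": 0},{"jaw": -1,"offset": [0,0,0],"roll": 0},{"jaw": -1,"offset": [0,0,0],"roll": 0}])

```text
t: 7.0
position: [0.5518, -0.0116, 0.0536]
tcp_rot: [-180.0, -0.0, -180.0]
ft_force: [0.0, -0.3, -4.6]
width: 0.0415
grasp_force: 20.0
```

step_arm(plan=[{"jaw": -1,"offset": [0,0,0.0025],"roll": 0},{"jaw": -1,"offset": [0,0,0],"roll": 0},{"jaw": -1,"offset": [0,0,0],"roll": 0}])

```text
t: 7.3
position: [0.552, -0.0116, 0.0533]
tcp_rot: [-180.0, 0.0, -180.0]
ft_force: [-2.7, 0.1, 1.5]
width: 0.0415
grasp_force: 20.0
```

step_arm(plan=[{"jaw": 0.5,"offset": [0,0,0],"roll": 0},{"jaw": 1,"offset": [0,0,0],"roll": 0},{"jaw": 1,"offset": [0,0,0],"roll": 0},{"jaw": 1,"offset": [0,0,0],"roll": 0},{"jaw": 1,"offset": [0,0,0],"roll": 0},{"jaw": 1,"offset": [0,0,0],"roll": 0}])

```text
t: 7.9
position: [0.5519, -0.0116, 0.0527]
tcp_rot: [-180.0, 0.0, -180.0]
ft_force: [-0.3, -0.7, 0.4]
width: 0.0869
grasp_force: 0.0
```

step_arm(plan=[{"jaw": 1,"offset": [0,0,-0.04],"roll": 0},{"jaw": 1,"offset": [0,0,-0.08],"roll": 0},{"jaw": 1,"offset": [0,0,-0.1],"roll": 0},{"jaw": 1,"offset": [0,0,-0.06],"roll": 0},{"jaw": -1,"offset": [0,0,0],"roll": 0},{"jaw": -1,"offset": [0,0,0],"roll": 0},{"jaw": -1,"offset": [0,0,0],"roll": 0},{"jaw": -1,"offset": [0,0,0],"roll": 0},{"jaw": -1,"offset": [0,0,0],"roll": 0},{"jaw": -1,"offset": [0,0,0],"roll": 0},{"jaw": -1,"offset": [0,0,0],"roll": 0},{"jaw": -1,"offset": [0,0,0],"roll": 0}])

```text
t: 9.1
position: [0.5518, -0.0116, 0.1645]
tcp_rot: [180.0, -0.0, -180.0]
ft_force: [-0.8, -0.7, -0.3]
width: 0.0259
grasp_force: 0.0
```

```bash
python3 - <<'E'
from h import *
s=read_state();print(s['t'],s['position'],s['tcp_rot'],s['ft_force'],s['width'])
p=camera_params("wrist");im=camera("wrist");cv2.imwrite("pics/w3.png",im[:,:,::-1])
for t,z in (("pad_top",.03),("cap",.107),("gauge_mid",.05)):
  for d in cut_out(t,"wrist"):
    r=d['rect'];c=((r[0]+r[2])/2,(r[1]+r[3])/2);print(t,r,round(d['p'],2),ray(p,c,z))
print(proj(p,[[.552,-.0116,.107]]))
E
```

```text
9.1 [ 0.55180124 -0.01158455  0.1645385 ] [ 1.79999809e+02 -1.35593936e-02 -1.79988684e+02] [-0.76567185 -0.66600453 -0.32460223] 0.025916971107193692
pad_top [201.9, 123.1, 306.9, 227.6] 0.56 [ 0.54838179 -0.01055855  0.03      ]
cap [234.6, 184.1, 273.0, 226.4] 0.93 [ 0.55039409 -0.01143507  0.107     ]
cap [486.8, 210.5, 512.0, 235.4] 0.75 [0.5652866  0.18287472 0.107     ]
cap [218.3, 145.4, 288.7, 226.3] 0.45 [ 0.53458616 -0.01169467  0.107     ]
gauge_mid [470.2, 2.3, 512.0, 27.8] 0.85 [0.40859096 0.17924586 0.05      ]
gauge_mid [220.4, 144.8, 287.1, 224.4] 0.72 [ 0.55195376 -0.01128603  0.05      ]
gauge_mid [441.0, 183.8, 511.7, 233.7] 0.59 [0.57701162 0.21037129 0.05      ]
[[253.58328978 207.17030483]]
```

View pics/w3.png

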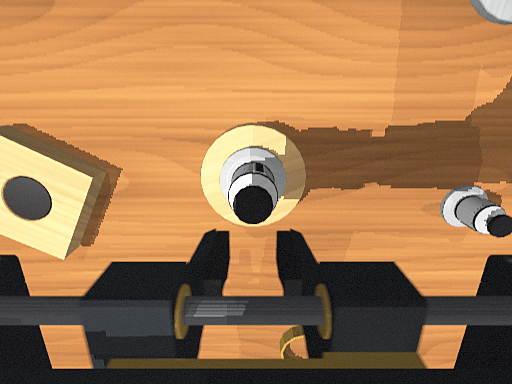

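The gauge is standing centred on the round pad, with its cap at (253,205) and foot concentric with the wood at 202–306. I'll shut the fingers, go down, then press.

step_arm(plan=[{"jaw": -1,"offset": [0,0,0],"roll": 0},{"jaw": -1,"offset": [0,0,0],"roll": 0},{"jaw": -1,"offset": [0,0,0],"roll": 0},{"jaw": -1,"offset": [0,0,0],"roll": 0},{"jaw": -1,"offset": [0,0,0.04],"roll": 0},{"jaw": -1,"offset": [0,0,0.05],"roll": 0},{"jaw": -1,"offset": [0,0,0.03],"roll": 0},{"jaw": -1,"offset": [0,0,0],"roll": 0},{"jaw": -1,"offset": [0,0,0],"roll": 0},{"jaw": -1,"offset": [0,0,0],"roll": 0}])

```text
t: 10.3
position: [0.5526, -0.0116, 0.1177]
tcp_rot: [-180.0, 0.1, -180.0]
ft_force: [0.2, 0.3, 0.2]
width: 0.0007
grasp_force: 0.0
```

step_arm(plan=[{"jaw": -1,"offset": [0,0,0.005],"roll": 0},{"jaw": -1,"offset": [0,0,0.005],"roll": 0},{"jaw": -1,"offset": [0,0,0.005],"roll": 0},{"jaw": -1,"offset": [0,0,0.005],"roll": 0},{"jaw": -1,"offset": [0,0,0.005],"roll": 0},{"jaw": -1,"offset": [0,0,0.005],"roll": 0},{"jaw": -1,"offset": [0,0,0],"roll": 0},{"jaw": -1,"offset": [0,0,0],"roll": 0}])

```text
t: 11.1
position: [0.5518, -0.0116, 0.1048]
tcp_rot: [180.0, -0.0, -180.0]
ft_force: [-0.0, -1.0, 1.5]
width: 0.0004
grasp_force: 0.9
```

step_arm(plan=[{"jaw": -1,"offset": [0,0,0.005],"roll": 0},{"jaw": -1,"offset": [0,0,0.005],"roll": 0},{"jaw": -1,"offset": [0,0,0.005],"roll": 0},{"jaw": -1,"offset": [0,0,0.005],"roll": 0},{"jaw": -1,"offset": [0,0,0],"roll": 0},{"jaw": -1,"offset": [0,0,0],"roll": 0}])

```text
t: 11.7
position: [0.552, -0.0116, 0.0969]
tcp_rot: [-180.0, 0.0, -180.0]
ft_force: [-1.4, 0.5, 4.8]
width: 0.0004
grasp_force: 2.6
```

step_arm(plan=[{"jaw": -1,"offset": [0,0,0.0025],"roll": 0},{"jaw": -1,"offset": [0,0,0],"roll": 0},{"jaw": -1,"offset": [0,0,0],"roll": 0}])

```text
t: 12.0
position: [0.552, -0.0116, 0.096]
tcp_rot: [-180.0, 0.0, -180.0]
ft_force: [-2.4, 0.6, 5.0]
width: 0.0008
grasp_force: 2.8
```

The cap is down about 11 mm at 5 N, so the pin is about 9 mm in. I'll hold it there, then let it rise slowly.

step_arm(plan=[{"jaw": -1,"offset": [0,0,0],"roll": 0},{"jaw": -1,"offset": [0,0,0],"roll": 0},{"jaw": -1,"offset": [0,0,0],"roll": 0},{"jaw": -1,"offset": [0,0,0],"roll": 0},{"jaw": -1,"offset": [0,0,0],"roll": 0},{"jaw": -1,"offset": [0,0,0],"roll": 0},{"jaw": -1,"offset": [0,0,0],"roll": 0},{"jaw": -1,"offset": [0,0,0],"roll": 0},{"jaw": -1,"offset": [0,0,0],"roll": 0},{"jaw": -1,"offset": [0,0,0],"roll": 0}])

```text
t: 13.0
position: [0.552, -0.0116, 0.096]
tcp_rot: [-180.0, 0.0, -180.0]
ft_force: [-2.0, -0.7, 5.2]
width: 0.0003
grasp_force: 2.8
```

step_arm(plan=[{"jaw": -1,"offset": [0,0,-0.005],"roll": 0},{"jaw": -1,"offset": [0,0,-0.005],"roll": 0},{"jaw": -1,"offset": [0,0,-0.005],"roll": 0},{"jaw": -1,"offset": [0,0,-0.01],"roll": 0},{"jaw": -1,"offset": [0,0,-0.02],"roll": 0},{"jaw": -1,"offset": [0,0,-0.06],"roll": 0},{"jaw": -1,"offset": [0,0,-0.08],"roll": 0},{"jaw": -1,"offset": [0,0,-0.08],"roll": 0},{"jaw": -1,"offset": [0,0,0],"roll": 0},{"jaw": -1,"offset": [0,0,0],"roll": 0}])

```text
t: 14.0
position: [0.5523, -0.0116, 0.2025]
tcp_rot: [-180.0, 0.1, -180.0]
ft_force: [-1.0, -0.2, -1.2]
width: 0.0003
grasp_force: 0.0
```

```bash
python3 - <<'E'
from h import *
s=read_state();print(s['t'],s['position'],s['ft_force'])
im=camera("scene");cv2.imwrite("pics/s3.png",cv2.resize(im[130:260,150:320,::-1],None,fx=4,fy=4,interpolation=cv2.INTER_CUBIC))
E
```

```text
14.0 [ 0.55226639 -0.01161909  0.20254326] [-0.9917825  -0.18136485 -1.22752794]
```

View pics/s3.png

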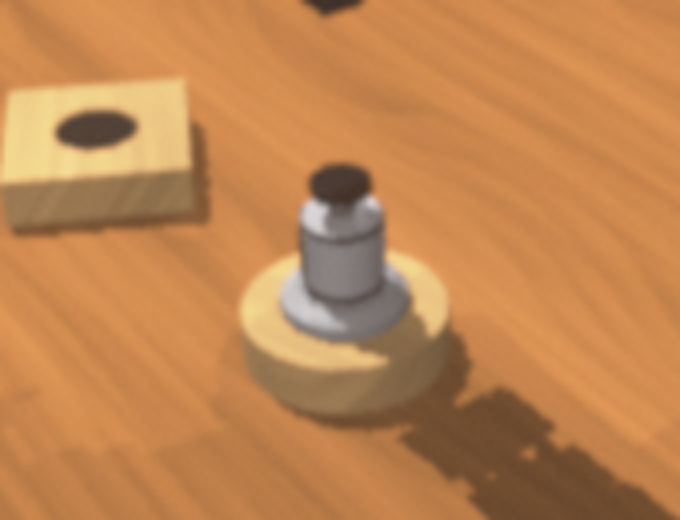

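The crop shows the gauge upright and centred on the round pad (crop 345,300), with the cap sprung back up and the gripper clear.

```bash
python3 -c "
from workcell import *
print(hand_in())"
```

```text
the job is handed in; nothing more can be done
None
```

The job is handed in: I set the middle-sized gauge upright in the middle of the round pad, pressed its cap about 11 mm (pin about 9 mm into the rubber, by position and force) for over a second, then let it spring back and left the gauge standing, finishing at about 14 s.

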